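# Hold the spring catch down and draw the bolt of the board fixture

### The arm

A 7-joint arm with a two-finger parallel gripper is mounted at the origin on a cart in front of the work surface, level with it; the furniture and walls round the work are solid. World frame = base frame: x ahead of the robot, y to its left, z up, the work surface at z = 0. Lengths are in m, angles in rad, forces in N, time in s.
With the tool pointing down it reaches from about 0.4 to 0.875 m from the base axis. Payload 6.5 kg.
Tool frame: the origin (TCP) lies on the front face of the gripper's body, between the roots of the fingers; the fingertips stand 73 mm ahead of it and the grasp point (between the pads) lies 54 mm ahead of it; z points along the fingers, y is the line along which they close (so a half turn about z gives the same grasp; the last joint's range is limited). The gripper opens to 85 mm and grips with 20 to 120 N. Pads are 22 mm wide; open, the fingers measure 114 mm over their backs; the gripper's body (76 mm by 85 mm) begins 54 mm behind the grasp point. The pads swing forward as they close: fully open they stand 13 mm farther back than shut.
Start: joints at [-1.345, 0.536, -0.004, 1.538, 0.003, 1.067, -0.071], TCP at [0.187, 0.623, 0.304] pointing down, gripper open.
Joint ranges: [-2.7, 2.7], [-0.37, 2.16], [-1.27, 1.26], [0.24, 2.4], [-1.31, 4.45], [0.19, 1.91], [-2.76, 2.76]. Speed limits (rad/s): [2.39, 2.39, 3.14, 3.14, 3.14, 3.14, 3.14].

### API

Orientations are given as a unit quaternion [w, x, y, z].
In Python, from cell import read_state, read_camera, camera_model, close_job gives the robot as it stands.
- The arm moves only by the tool send_rows, never from a script. Its argument "commands" is text: rows parted by semicolons, each of 7 numbers parted by spaces: the finger opening in m, from 0 to 0.0854, then the shift along the tool's x, y, z in m, then the turn, a rotation vector about the tool's x, y, z in degrees. In form: grip tx ty tz rx ry rz; .... A call has 1 to 12 rows; each row is the pose to reach, as a shift and turn from the pose commanded when the call began, along the tool's axes at that moment; what a row does not reach only later rows make up. A row lasts 1/8 s, in which the tool goes at most 62.5 mm and 10.7 degrees, less where a joint would pass 70% of its speed; a pose out of reach is approached as far as the arm can. A call with a gripper value outside its range is refused whole. The fingers move at their own pace and stop on an object; the grip force is fixed at half the most. Time passes only in rows, so rows that repeat a pose let the fingers close. It gives the time, the measured TCP pose, the force, the opening and the grip force at its end, in the units of the state.
- read_state(): the state, without advancing time (a new reading comes with each control period).
- read_camera(name): name is "side" or "top"; returns the picture (420x560x3 uint8, red, green, blue); there is no depth.
- camera_model(name): a dict with "fx", "fy", "cx", "cy" (pixels), "R" (3x3) and "t" (3): a world point X has camera coordinates R X + t. Camera axes: x right, y down, z forward; pixel columns grow to the right and rows downward; lengths in m; the calibration is good to about 2 mm. A picture is of the moment at which its call begins. camera_model takes no time and is no camera call.
- close_job(): hands the job in; it is judged then, once.
The state is a dict: "t": time; "qpos": joint angles; "joint_velocities": joint speeds; "joint_torque": joint torques, N m; "position": TCP position; "tool_rot": TCP orientation; "wrist_force": force on the tool from outside, world axes, zero at the start; "torque": the same for the moment, N m; "width": finger opening in m; "grasp_force": force on a finger pad.
Only numpy, scipy, OpenCV 4.12 (cv2) and the standard library are available. Lean on these libraries where they do the work, as an engineer would, in place of code of your own. Each camera call takes 0.05 s, during which the arm holds its last target. There are 200 camera calls.

### The job

Unlock the cover of the grey board fixture: with one fingertip press the yellow spring catch all the way down and hold it there, while the other fingertip pushes the red lug of the bolt across to the far end of its slide, so that the bolt is drawn out of the cover's keeper. Keep the catch fully down until the bolt is right across, then lift the hand away so that the catch springs back up behind the lug. Grasp nothing, and leave the other things on the bench where they are.

Things in the scene. Friction and masses are not known exactly. Their poses are not given: they have to be found in the camera images.
- fixture: Board fixture, fixed. Origin on the bench top; x away from the robot (yaw up to 20 deg), y to the robot's left. Grey base plate 10 mm thick, x -98 to 100, y -100 to 100 mm. Far side (x over 30): closed cover, 45 mm high, clear window. Near side: yellow catch, red lug. Bolt bar along y at x = 17; its guides are 30, the keeper 42 mm high; nearer than x = 7 only catch and lug rise over 30 mm.
- catch (a joint): Spring catch, straight down: 0 = up, 0.012 m = fully down on its stop. Takes 2 N to start, 8 N at the stop; springs back by itself. With the catch up its tooth blocks the lug; the tooth clears the lug from 7.5 mm down, but while the bolt crosses keep the catch fully down (9 mm or more).
- catch_pad (a point): Centre of the flat top of the yellow ribbed catch plate, the face to press: 28 mm along fixture x, 110 mm along y (a finger may slide along it). At fixture x = -75, y = -19 mm; 50 mm above the bench when up, 38 mm when fully down. Moves with the catch.
- catch_tooth (a point): Centre of the top of the catch's yellow tooth, 14 mm along fixture x, 16 mm along y; at fixture x = -17, y = 0; 42 mm above the bench when up, 30 mm when down. Moves with the catch. Do not press here: it lies in the lug's path, before the lug when locked, behind it when drawn.
- bolt (a joint): Sliding bolt, along fixture +y (robot's left): 0 = locked, bar through the keeper; 0.036 m = fully drawn, against its stop. Starts at 0 to 0.0025. Stays where it is put; needs about 2 N plus the drag of the finger on the catch. Blocked after 4 mm with the catch up; the catch can rise again once it is past 0.032.
- bolt_lug (a point): Centre of the top of the bolt's red upright lug, 62 mm above the bench; 28 mm along fixture x, 12 mm along y, underside 34.5 mm above the bench. Push its flat -y side (robot's right) towards +y. At fixture x = -11, y = -18 mm locked, +18 mm drawn. Centre lines of lug and catch plate are 64 mm apart along x, with a clear 36 mm gap. Moves with the bolt.
- ipa_bottle: Bystander, leave alone: pale solvent bottle with a blue cap, 59x58x152 mm; origin at the centre of its underside.
- solder_reel: Bystander, leave alone: reel of solder wire standing on its flange, 62x62x45 mm; origin at the centre of its underside.
- flux_bottle: Bystander, leave alone: white bottle with a red cap, 45x44x83 mm; origin at the centre of its underside.
- paste_jar: Bystander, leave alone: white jar with a green lid, 58x58x50 mm; origin at the centre of its underside.
- multimeter: Bystander, leave alone: yellow hand multimeter lying flat, 140x68x40 mm; origin at the centre of its underside.
- driver_2: Bystander, leave alone: small yellow screwdriver, 143x17x17 mm; origin at the centre of its underside.
- pcb_2: Bystander, leave alone: loose blue circuit board, 55x80x19 mm; origin at the centre of its underside.
- marker: Bystander, leave alone: black marker pen with a blue cap, 130x15x18 mm; origin at the centre of its underside.

How it is judged:
On the way, in this order (a step that is already met when the one before it is completed fails the run):
1. the catch is held down (9 mm or more) while the bolt is still locked (value of joint catch above 0.009 m and value of joint bolt below 0.006 m), for 0.1 s.
2. the bolt is on its way across (past 14 mm) with the catch held down (value of joint catch above 0.0082 m and value of joint bolt above 0.014 m), for 0.05 s.
At the end, for the whole second after the job is handed in: The bolt is drawn at least 32 of its 36 mm and at rest, and the catch has sprung back up (within 3 mm of its top position) (value of joint bolt above 0.032 m and value of joint catch below 0.003 m and velocity of joint bolt below 0.01 m/s); the robot touches nothing.
It fails at once if the catch is let up (less than 8.2 mm down) while the bolt is part of the way across (7 to 29 mm) (value of joint bolt between 0.007 and 0.029 m and value of joint catch below 0.0082 m).
It fails at once if another thing on the bench is moved more than 15 mm or lifted (distance of any of ipa_bottle, solder_reel, flux_bottle, paste_jar, multimeter, driver_2, pcb_2, marker from where it was at the start of the episode above 0.015 m).
It also fails if it takes over 42 s, if anything falls off the work surface, if the arm or the gripper's body presses on something with over 40 N, if the wrist force passes 120 N, or if a joint passes its speed limit or range.

## Working session

There is one attempt and no reset: what is moved stays moved. The work goes in short steps, Python scripts to look and compute and a tool call to move; the robot and the scene stay as the last step left them, time stands still between calls to the robot, and variables do not carry over. Pictures are saved under pics/ and viewed, at most 10 in all, crops included, and the job is handed in when it is done.

Besides the shell and the picture viewer there is one more tool, called after ">>>" by a JSON object that holds its "fn" and its "kwargs". send_rows: Moves the arm, as the interface text tells. Its arguments: {"type":"object","properties":{"commands":{"type":"string"}},"required":["commands"]}

```bash
mkdir -p pics
python3 - <<'E'
from cell import *
import cv2
for n in("side","top"):
    im=read_camera(n); cv2.imwrite(f"pics/{n}0.png",im[:,:,::-1])
    m=camera_model(n); print(n,{k:(v if not hasattr(v,'tolist') else v.tolist()) for k,v in m.items()})
s=read_state();print(s)
E
```

```text
side {'fx': 386.14522452776987, 'fy': 386.14522452776987, 'cx': 281.0312977508856, 'cy': 204.84206001628064, 'R': [[-0.9994529402491238, -0.022128500543803952, -0.02457945668774717], [0.009443365990344309, 0.5213103686349361, -0.8533149022444643], [0.03169610490508856, -0.8530802008119697, -0.5208162131850885]], 't': [0.5428447032179888, 0.10120805075304533, 0.8003993899340583]}
top {'fx': 449.05680745785054, 'fy': 449.05680745785054, 'cx': 288.625282296787, 'cy': 203.86933297282692, 'R': [[5.490212911353037e-05, -0.9999982763908952, -0.0018558558659818904], [-0.997093901125618, 8.664096391447645e-05, -0.07618231311426528], [0.07618234259887786, 0.0018546451365295032, -0.9970921777687178]], 't': [-0.09300020496501306, 0.5722955032196669, 0.949733546223656]}
{'t': 0.1, 'qpos': array([-1.34520355,  0.53708667, -0.00439753,  1.53879719,  0.00256126,
        1.0672826 , -0.0711702 ]), 'joint_velocities': array([-9.85893691e-04, -1.85348594e-03,  8.64433234e-04, -3.12205472e-03,
       -2.79936080e-05,  3.46386960e-04,  6.28818290e-04]), 'joint_torque': array([ 2.73728161e-03, -5.84566855e+01,  1.05216723e+00, -2.59778631e+01,
        1.27340929e-02,  4.59894203e-03, -1.51059112e-05]), 'position': array([0.18687245, 0.62207506, 0.30309448]), 'tool_rot': array([-6.27447250e-05,  1.45355800e-01,  9.89379137e-01, -7.81575971e-04]), 'wrist_force': array([ 0.53525387,  0.2686784 , -0.23196773]), 'torque': array([-0.01741519,  0.02766562,  0.01384065]), 'grasp_force': 0.0, 'width': 0.08533077924068377}
```

View pics/top0.png

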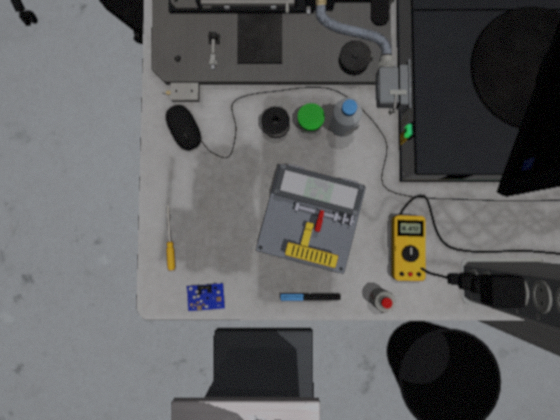

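View pics/side0.png

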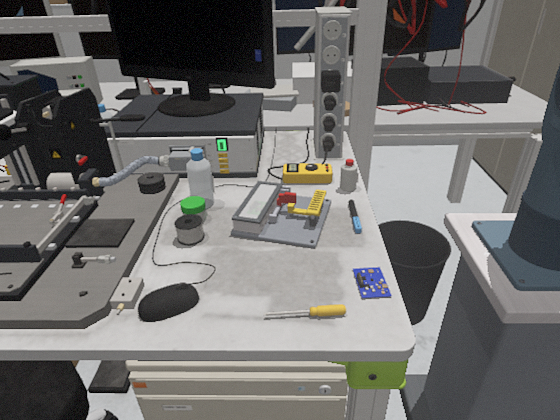

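The top view shows the fixture near (312,220), with the yellow T-shaped catch plate around (312,254) and the red lug at (319,221). In the side view the catch is at about (315,205) and the lug at (287,198). Next I'll measure the pose.

```bash
cat > h.py <<'E'
import numpy as np,cv2
from cell import *
def ray(n,px,z):
    m=camera_model(n);R=np.array(m["R"]);t=np.array(m["t"])
    c=-R.T@t;d=R.T@np.array([(px[0]-m["cx"])/m["fx"],(px[1]-m["cy"])/m["fy"],1])
    return c+d*(z-c[2])/d[2]
def proj(n,X):
    m=camera_model(n);p=np.array(m["R"])@X+np.array(m["t"]);return np.array([m["fx"]*p[0]/p[2]+m["cx"],m["fy"]*p[1]/p[2]+m["cy"]])
E
python3 - <<'E'
from h import *
im=cv2.imread("pics/top0.png");hsv=cv2.cvtColor(im,cv2.COLOR_BGR2HSV)
roi=np.zeros(im.shape[:2],np.uint8);roi[160:280,255:370]=255
Y=cv2.inRange(hsv,(18,110,90),(35,255,255))&roi
P=cv2.morphologyEx(Y,cv2.MORPH_CLOSE,np.ones((5,5)))
P=cv2.morphologyEx(P,cv2.MORPH_OPEN,cv2.getStructuringElement(cv2.MORPH_ELLIPSE,(13,13)))
R=(cv2.inRange(hsv,(0,120,70),(8,255,255))|cv2.inRange(hsv,(172,120,70),(180,255,255)))&roi
for nm,M,z in(("pad",P,.05),("lug",R,.062)):
    c=max(cv2.findContours(M,0,1)[0],key=cv2.contourArea)
    r=cv2.minAreaRect(c);b=cv2.boxPoints(r);m=cv2.moments(M)
    w=np.array([ray("top",q,z)[:2] for q in b])
    print(nm,r,"rectcentre",w.mean(0),"centroid",ray("top",(m['m10']/m['m00'],m['m01']/m['m00']),z)[:2])
    e=np.roll(w,-1,0)-w;print(np.hypot(*e.T),np.degrees(np.arctan2(e[:,1],e[:,0])))
# base plate grey edges
v=cv2.resize(im[160:280,250:375],None,fx=6,fy=5*1.0,interpolation=2) if 0 else cv2.resize(im[155:280,250:375],(600,600),interpolation=cv2.INTER_CUBIC)
cv2.imwrite("pics/crop0.png",v)
E
```

```text
pad ((311.2904968261719, 253.41079711914062), (52.17668533325195, 15.846251487731934), 14.931416511535645) rectcentre [ 0.46669685 -0.14020904] centroid [ 0.46515334 -0.13914331]
[0.03290404 0.10864452 0.03282441 0.10836656] [ -14.96747462 -104.88416745  164.54708325   75.15876959]
lug ((319.1177062988281, 220.52943420410156), (5.820854663848877, 21.828205108642578), 14.03624439239502) rectcentre [ 0.53470954 -0.15613385] centroid [ 0.53411436 -0.15587849]
[0.04519024 0.01203936 0.04517856 0.01199651] [ -14.28200225 -104.08573486  165.66358635   75.97087566]
```

View pics/crop0.png

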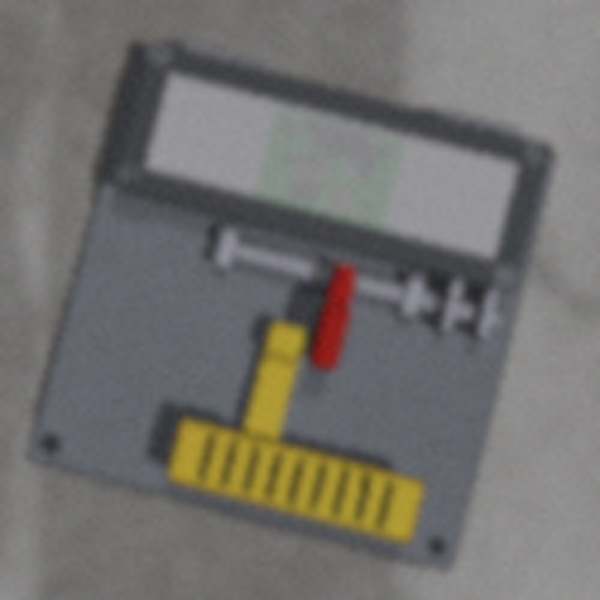

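The crop shows the catch T with its plate centred near (295,480), and the lug to the right of the tooth, so the bolt is locked. The fixture yaw is about -15° and its origin about (0.543, -0.140). I'm moving above the approach point at fixture (-43, -42) mm.

>>> {"fn": "send_rows", "kwargs": {"commands": "0.05 -0.33 -0.185 0 0 0 35; 0.05 -0.33 -0.185 0 0 0 35; 0.05 -0.33 -0.185 0 0 0 35; 0.05 -0.33 -0.185 0 0 0 35; 0.05 -0.33 -0.185 0 0 0 35; 0.05 -0.33 -0.185 0 0 0 35; 0.05 -0.517 -0.671 0 0 0 88; 0.05 -0.517 -0.671 0 0 0 88; 0.05 -0.517 -0.671 0 0 0 88; 0.05 -0.517 -0.671 0 0 0 88; 0.05 -0.517 -0.671 0 0 0 88; 0.05 -0.517 -0.671 0 0 0 88"}}

```text
t: 1.6
position: [0.4771, -0.0227, 0.3039]
tool_rot: [-0.0, 0.792, 0.61, 0.0]
wrist_force: [0.7, 0.9, -0.9]
width: 0.05
grasp_force: 0.0
```

>>> {"fn": "send_rows", "kwargs": {"commands": "0.05 -0.139 0.050 0.03 0 0 0; 0.05 -0.139 0.050 0.03 0 0 0; 0.05 -0.139 0.050 0.03 0 0 0; 0.05 -0.139 0.050 0.14 0 0 0; 0.05 -0.139 0.050 0.14 0 0 0; 0.05 -0.139 0.050 0.14 0 0 0; 0.05 -0.139 0.050 0.14 0 0 0"}}

```text
t: 2.48
position: [0.4911, -0.1686, 0.1653]
tool_rot: [0.001, 0.792, 0.611, 0.0]
wrist_force: [0.2, -1.1, 0.1]
width: 0.05
grasp_force: 0.0
```

Run:
```python
from h import *
s=read_state();p=s["position"];print(p,s["tool_rot"],s["t"])
a=np.arctan2(s["tool_rot"][2],s["tool_rot"][1])*2-np.pi/2;print("ytool deg",np.degrees(a))
O=np.array([.5426,-.1403]);y=np.radians(-14.9);B=np.array([[np.cos(y),-np.sin(y)],[np.sin(y),np.cos(y)]])
print("fixture xy",B.T@(p[:2]-O))
t=read_camera("top")[155:280,250:375,::-1];sd=read_camera("side")[130:250,215:345,::-1]
cv2.imwrite("pics/c1.png",np.hstack([cv2.resize(t,(400,400)),cv2.resize(sd,(400,400))]))
```

```text
[ 0.49114484 -0.16857356  0.16531875] [7.07063485e-04 7.91883153e-01 6.10672066e-01 4.47749410e-04] 2.475
ytool deg -14.7237418743486
fixture xy [-0.04245498 -0.0405537 ]
```

View pics/c1.png

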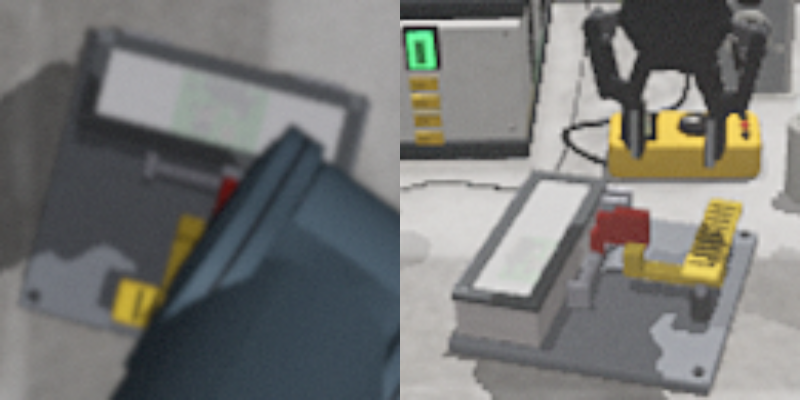

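The fingers (tips at about (635,160) and (712,160) in the side half) straddle the gap correctly, to the right of the lug. I'll descend slowly until one touches the pad.

>>> {"fn": "send_rows", "kwargs": {"commands": "0.05 -0.001 0 0.015 0 0 0; 0.05 -0.001 0 0.030 0 0 0; 0.05 -0.001 0 0.036 0 0 0; 0.05 -0.001 0 0.036 0 0 0"}}

```text
t: 3.08
position: [0.4897, -0.1691, 0.1272]
tool_rot: [-0.001, 0.792, 0.611, -0.0]
wrist_force: [0.2, 0.4, 0.2]
width: 0.0499
grasp_force: 0.0
```

Run:
```python
from h import *
s=read_state();p=s["position"];print(p,s["wrist_force"])
q=s["tool_rot"]
from scipy.spatial.transform import Rotation as Ro
A=Ro.from_quat([q[1],q[2],q[3],q[0]]).as_matrix()
for k in(-32,32): print(proj("side",p+A@np.array([0,k/1e3,.07])))
sd=read_camera("side")[150:250,235:345,::-1]
cv2.imwrite("pics/c2.png",cv2.resize(sd,(660,600)))
```

```text
[ 0.48968924 -0.16908752  0.12720101] [0.19212692 0.38988112 0.23062967]
[317.28703999 193.45213348]
[291.36286413 190.4271133 ]
```

View pics/c2.png

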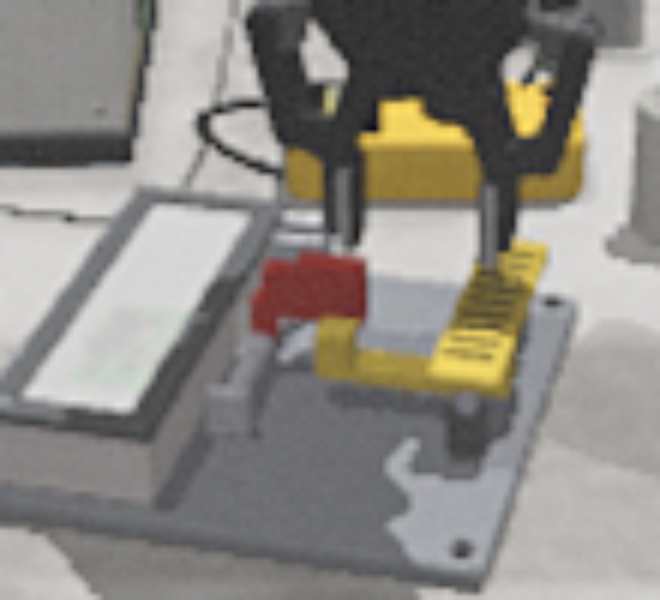

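The fingertips at (343,250) and (497,262) match the projections. The right one is over the catch plate and the left one is behind the lug's -y side. I'm pressing down now.

>>> {"fn": "send_rows", "kwargs": {"commands": "0.05 0 0 0.004 0 0 0; 0.05 0 0 0.008 0 0 0; 0.05 0 0 0.010 0 0 0; 0.05 0 0 0.010 0 0 0"}}

```text
t: 3.62
position: [0.4903, -0.1691, 0.118]
tool_rot: [0.0, 0.792, 0.611, 0.0]
wrist_force: [-0.4, 0.2, 2.9]
width: 0.0499
grasp_force: 1.4
```

>>> {"fn": "send_rows", "kwargs": {"commands": "0.05 0 0 0.003 0 0 0; 0.05 0 0 0.006 0 0 0; 0.05 0 0 0.008 0 0 0; 0.05 0 0 0.008 0 0 0"}}

```text
t: 4.12
position: [0.4903, -0.1692, 0.1099]
tool_rot: [0.0, 0.792, 0.611, 0.0]
wrist_force: [-1.4, 1.4, 6.8]
width: 0.0502
grasp_force: 3.3
```

>>> {"fn": "send_rows", "kwargs": {"commands": "0.05 0 0 0.002 0 0 0; 0.05 0 0 0.004 0 0 0; 0.05 0 0 0.004 0 0 0; 0.05 0 0 0.004 0 0 0"}}

```text
t: 4.62
position: [0.4902, -0.1693, 0.107]
tool_rot: [-0.0, 0.792, 0.611, 0.0]
wrist_force: [-3.1, 2.1, 20.4]
width: 0.0497
grasp_force: 10.3
```

On the stop at 20 N. Now I'll push the bolt across.

>>> {"fn": "send_rows", "kwargs": {"commands": "0.05 0.003 0 0 0 0 0; 0.05 0.006 0 0 0 0 0; 0.05 0.008 0 0 0 0 0; 0.05 0.010 0 0 0 0 0; 0.05 0.012 0 0 0 0 0; 0.05 0.012 0 0 0 0 0"}}

```text
t: 5.38
position: [0.4928, -0.1628, 0.1073]
tool_rot: [0.003, 0.793, 0.609, -0.001]
wrist_force: [-5.0, -11.0, 16.0]
width: 0.0499
grasp_force: 8.8
```

>>> {"fn": "send_rows", "kwargs": {"commands": "0.05 0.003 0 0.001 0 0 0; 0.05 0.006 0 0.001 0 0 0; 0.05 0.009 0 0.001 0 0 0; 0.05 0.012 0 0.001 0 0 0; 0.05 0.012 0 0.001 0 0 0"}}

```text
t: 6.0
position: [0.4961, -0.1536, 0.1072]
tool_rot: [0.005, 0.793, 0.609, -0.002]
wrist_force: [-6.4, -16.6, 23.3]
width: 0.05
grasp_force: 12.2
```

Run:
```python
from h import *
sd=read_camera("side")[150:250,235:345,::-1]
cv2.imwrite("pics/c3.png",cv2.resize(sd,(660,600)))
s=read_state();p=s["position"]
O=np.array([.5426,-.1403]);y=np.radians(-14.9);B=np.array([[np.cos(y),-np.sin(y)],[np.sin(y),np.cos(y)]])
print("fixture xy",B.T@(p[:2]-O),s["wrist_force"],B.T@s["wrist_force"][:2])
```

```text
fixture xy [-0.04149927 -0.02478769] [ -6.66686973 -16.10072726  24.24556928] [ -2.30267846 -17.27362852]
```

View pics/c3.png

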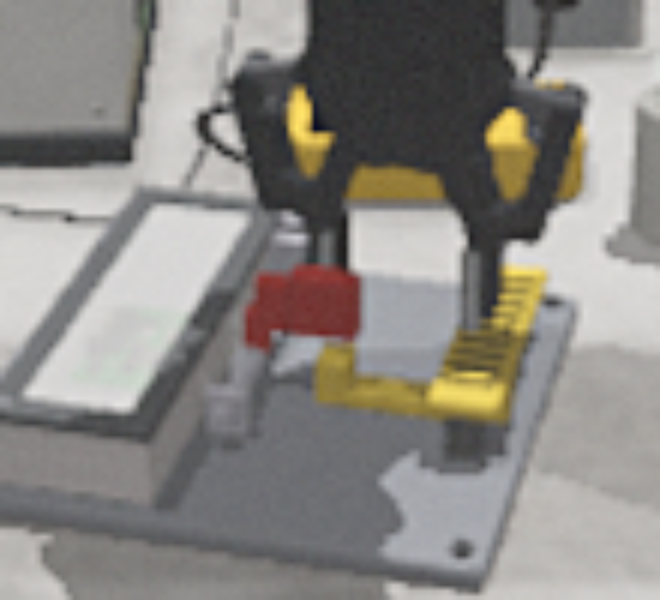

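The catch is down (arm near (375,395), lower than before) and the lug has moved about 10 mm, which agrees with the TCP. Continuing.

>>> {"fn": "send_rows", "kwargs": {"commands": "0.05 0.003 0 0 0 0 0; 0.05 0.006 0 0 0 0 0; 0.05 0.009 0 0 0 0 0; 0.05 0.012 0 0 0 0 0; 0.05 0.014 0 0 0 0 0; 0.05 0.014 0 0 0 0 0"}}

```text
t: 6.8
position: [0.5001, -0.1398, 0.1072]
tool_rot: [0.005, 0.793, 0.609, -0.001]
wrist_force: [-5.3, -15.5, 23.3]
width: 0.0498
grasp_force: 12.4
```

>>> {"fn": "send_rows", "kwargs": {"commands": "0.05 0.003 0 0 0 0 0; 0.05 0.006 0 0 0 0 0; 0.05 0.009 0 0 0 0 0; 0.05 0.012 0 0 0 0 0; 0.05 0.014 0 0 0 0 0; 0.05 0.014 0 0 0 0 0"}}

```text
t: 7.55
position: [0.5028, -0.1292, 0.1072]
tool_rot: [0.006, 0.794, 0.607, -0.002]
wrist_force: [-7.1, -24.4, 23.7]
width: 0.0499
grasp_force: 16.6
```

Run:
```python
from h import *
sd=read_camera("side")[150:250,235:345,::-1]
cv2.imwrite("pics/c4.png",cv2.resize(sd,(660,600)))
s=read_state();p=s["position"]
O=np.array([.5426,-.1403]);y=np.radians(-14.9);B=np.array([[np.cos(y),-np.sin(y)],[np.sin(y),np.cos(y)]])
print("fixture xy",B.T@(p[:2]-O),B.T@s["wrist_force"][:2])
```

```text
fixture xy [-0.04127794  0.00047896] [ -1.44569845 -24.3970066 ]
```

View pics/c4.png

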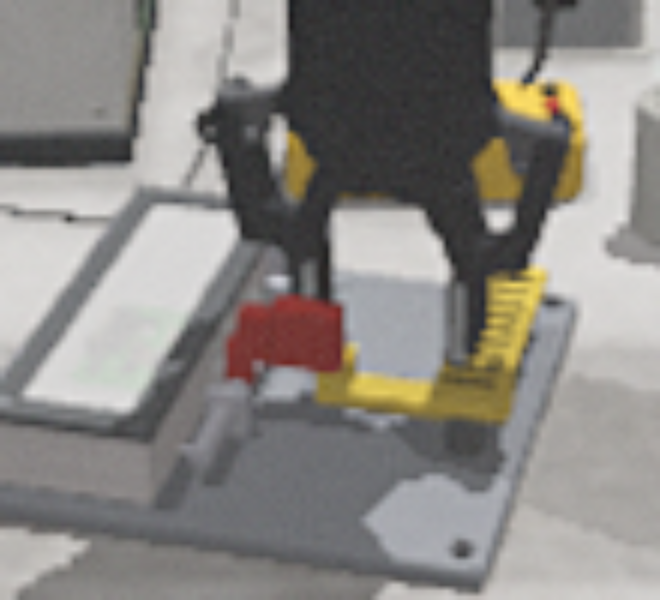

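The lug is at (290,330), past the tooth at (340,375). One small nudge will confirm the stop.

>>> {"fn": "send_rows", "kwargs": {"commands": "0.05 0.002 0 0 0 0 0; 0.05 0.002 0 0 0 0 0"}}

```text
t: 7.85
position: [0.5029, -0.129, 0.1072]
tool_rot: [0.007, 0.795, 0.607, -0.003]
wrist_force: [-8.9, -27.3, 22.2]
width: 0.0501
grasp_force: 17.4
```

The bolt is on its stop. I'll relax sideways, then lift away.

>>> {"fn": "send_rows", "kwargs": {"commands": "0.05 -0.005 0 0 0 0 0; 0.05 -0.010 0 0 0 0 0; 0.05 -0.010 0 -0.006 0 0 0; 0.05 -0.010 0 -0.015 0 0 0; 0.05 -0.010 0 -0.030 0 0 0; 0.05 -0.010 0 -0.06 0 0 0; 0.05 -0.03 0 -0.11 0 0 0; 0.05 -0.03 0 -0.16 0 0 0; 0.05 -0.15 0 -0.20 0 0 0; 0.05 -0.15 0 -0.20 0 0 0; 0.05 -0.15 0 -0.20 0 0 0; 0.05 -0.15 0 -0.20 0 0 0"}}

```text
t: 9.35
position: [0.4657, -0.2613, 0.3044]
tool_rot: [-0.001, 0.792, 0.611, 0.0]
wrist_force: [0.5, -0.5, 0.0]
width: 0.0499
grasp_force: 0.0
```

Run:
```python
from h import *
sd=read_camera("side")[150:250,235:345,::-1]
cv2.imwrite("pics/c5.png",cv2.resize(sd,(660,600)))
s=read_state();print(s["position"],s["wrist_force"],np.abs(s["joint_velocities"]).max())
```

```text
[ 0.46601259 -0.26049077  0.30414047] [-0.360795    0.53514287 -0.11990244] 0.013002711114906251
```

View pics/c5.png

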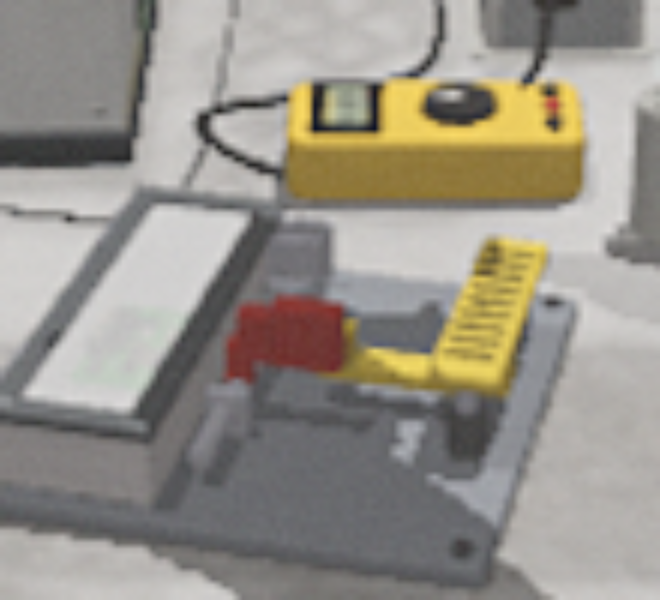

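The lug is still fully drawn at (290,330). The catch plate is back up, with its top edge at row 240 as at the start, and the tooth is behind the lug.

```bash
python3 -c "
from cell import *
print(close_job())"
```

```text
the job is handed in; nothing more can be done
None
```

The bolt was pushed across to its stop with the catch held down; the catch then sprang back up behind the lug, the hand is clear, and the job is handed in (no verdict was returned).

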